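# Switch the detector interface to its other range with a screwdriver

### The job

Take the orange flat-blade screwdriver from the tool rack and set the recessed slotted selector on the sloping detector interface from the white dot to the green dot: with the blade in its slot press the selector well down against its spring, turn it a quarter turn clockwise without forcing it, and let it spring back up and lock. Then stand the screwdriver back upright in a free hole of the rack, fully down. Touch the interface with nothing but the screwdriver, and leave the blue tool, the column and the beaker where they are.

Things in the scene. Friction and masses are not known exactly. Their poses are not given: they have to be found in the camera images.
- console: Detector interface, a fixed beige and black bench case 152 deep (x) x 183 wide (y) x 99 mm high; origin at the centre of its underside, z up, +x to its back. Its grey panel slopes down 25 deg to the front: outward normal (-0.423, 0, 0.906) in this frame. Selector in its middle; lamps 66 mm to the left (+y), three sockets 13 mm high 63 mm to the right. Over 50 N from the screwdriver damages it.
- selector_slot (a point): Middle of the screwdriver slot, at its mouth, on a brass spindle face 4 mm below the panel at the foot of a dish (24 mm across, narrowing to a 14.6 mm bore). The slot runs right across the face, 2.8 mm wide, 5 mm deep. The pointer disc is clamped on the spindle anyhow: the slot lies up to 40 deg either side of this frame's x axis (towards the pointer). z out along the panel's normal.
- panel_centre (a point): Middle of the panel's face, on the selector's axis; axes as the console. The selector is a black disc 36 mm across, flush in the panel, with a white pointer mark on its rim. White dot 30 mm from here towards the panel's upper edge, green dot 31 mm to the right (console -y), 90 deg clockwise of it. At the start the pointer is at the white dot.
- selector (a joint): Turn of the selector, rad: 0 at the white dot, grows clockwise seen from above, 1.571 at the green dot. Up, it is locked at either dot (play 0.06). Pressed in 4.6 mm or more it turns (0.05 N m) to a hard stop 0.06 past each dot. Let up within 0.06 of a dot it springs up and locks there; let up between the dots it stays down.
- plunger (a joint): How far the selector is pressed in along the panel's normal, m: 0 up and locked, above 0.0046 free to turn, 0.0062 hard bottom. Spring force 5 N at 0, 9.1 N at 0.0046, 10.5 N at 0.0062.
- driver_grip (a point): Orange flat-blade screwdriver, 160 mm long, 56 to 112 g, standing in the rack handle up; point on its axis, 130 mm above the tip, where to grip. Handle round, 22 mm across from 97 to 150 mm above the tip; collar 26 mm across, 70 to 77 mm above the tip, rests on the rack; shank 7 mm. Frame fixed to it: z along its axis from tip to handle, x along the blade's width.
- driver_tip (a point): Tip of the screwdriver's blade, middle of its end edge; the blade is 12 mm wide (x) and 2 mm thick (y) over the last 10 mm. Axes as driver_grip.
- nutdriver_grip (a point): Blue nut driver standing in another hole of the same rack, same shape and size as the screwdriver but with a blue handle and a round socket; the point lies on its axis 130 mm above its lower end. Leave it.
- rack: Tool rack, fixed: steel foot, aluminium cheeks and two plates, 70 (x) x 166 (y) x 85 mm high; origin at the centre of its underside, z up. Three holes 17 mm across in a row along y, 52 mm apart, go through the upper plate (77 to 85 mm up) and the lower (30 to 35 mm up). A tool stands with its collar on the upper plate, its tip 15 mm above the table.
- rack_hole0 (a point): Middle of the hole at the rack's +y end, on the upper face of the upper plate.
- rack_hole1 (a point): Middle of the middle hole, on the upper face of the upper plate.
- rack_hole2 (a point): Middle of the hole at the rack's -y end, on the upper face of the upper plate.
- column_centre (a point): Cream separator column, 148 x 28 x 20 mm, lying loose in front of the interface; point at its centre. Leave it.
- beaker_centre (a point): Empty glass beaker, 54 mm across and 68 mm high, to the right of the interface; point at its centre, half-way up. Leave it.
- driver: The orange screwdriver as a whole; origin at the tip of its blade, axes as driver_grip.
Things that resemble listed ones, but are neither listed nor needed, are in the scene too. Of the things like the driver, leave any that is turquoise; of the rest the smaller one is meant.

How it is judged:
By the outcome, as a careful person would: the job done as asked, in the order asked, and still so for the second after the job is handed in, with the robot touching nothing.
It also fails if it takes over 72 s, if anything falls off the work surface, if the arm or the gripper's body presses on something with over 40 N, if the wrist force passes 120 N, or if a joint passes its speed limit or range.

### The arm

A 6-joint arm with a two-finger parallel gripper is mounted at the origin on a cart in front of the work surface, level with it; the furniture and walls round the work are solid. World frame = base frame: x ahead of the robot, y to its left, z up, the work surface at z = 0. Lengths are in m, angles in rad, forces in N, time in s.
With the tool pointing down it reaches from about 0.35 to 0.775 m from the base axis. Payload 5.5 kg.
Tool frame: the origin (TCP) lies midway between the tips of the shut fingers; the grasp point (between the pads) lies grasp_offset behind it (grasp_offset is the distance from the TCP to the grasp point, in m); z points along the fingers, y is the line along which they close (so a half turn about z gives the same grasp; the last joint's range is limited). The gripper opens to 85 mm and grips with 20 to 120 N. Pads are 22 mm wide; open, the fingers measure 114 mm over their backs; the gripper's body (76 mm by 85 mm) begins 54 mm behind the grasp point. The pads swing forward as they close: fully open they stand 13 mm farther back than shut.
Start: joints at [1.001, 0.313, 0.046, 1.304, 0, 1.431], TCP at [0.24, 0.523, 0.231] pointing down, gripper open.
Joint ranges: [-2.76, 2.76], [-0.86, 1.69], [-1.03, 1.26], [-2.2, 2.34], [-1.47, 1.5], [-3.14, 3.14]. Speed limits (rad/s): [2.57, 2.57, 3.14, 3.14, 3.14, 3.14].

### API

Orientations are given as a unit quaternion [w, x, y, z].
In Python, from workcell import * gives the robot as it stands.
- The arm moves only by the tool step_arm, never from a script. Its argument "deltas" is a list of rows, each a list of 7 numbers: the shift along the world's x, y, z in mm, then the turn, a rotation vector about the world's x, y, z in degrees, then the gripper's target within -1 to 1 (fully open at 1, half-way at 0, shut at -1). A call has 1 to 5 rows; each row shifts and turns the commanded pose from where the row before left it; what a row does not reach is not made up. A row lasts 1/10 s, in which the tool goes at most 50 mm and 8.59 degrees, less where a joint would pass 70% of its speed; a pose out of reach is approached as far as the arm can. A call is refused whole if a number of a shift passes 50 or a number of a turn 8.59, either way. A call with a gripper value outside its range is refused whole. The fingers move at their own pace and stop on an object; "newtons" is the grip in N (left out, the last holds). Time passes only in rows, so rows that do not move let the fingers close. It gives the time, the measured TCP pose, the force, the opening and the grip force at its end, in the units of the state.
- get_state(): the state, without advancing time (a new reading comes with each control period).
- read_camera(name): name is "scene" or "top" or "wrist"; returns a dict with "image" (420x560x3 uint8, red, green, blue), "z_map" (420x560 float32, m along the optical axis (not along the pixel's ray), 0 where there is no reading), "K" (3x3 intrinsics, pixels), "world_from_camera" (4x4, takes a point from camera to world coordinates). Camera axes: x right, y down, z forward; pixel columns grow to the right and rows downward; lengths in m; the calibration is good to about 2 mm. A picture is of the moment at which its call begins.
- hand_in(): hands the job in; it is judged then, once.
The state is a dict: "clock": time; "joint_pos": joint angles; "qvel": joint speeds; "tau": joint torques, N m; "tcp_pos": TCP position; "orientation": TCP orientation; "wrist_force": force on the tool from outside, world axes, zero at the start; "ft_torque": the same for the moment, N m; "finger_gap": finger opening in m; "grip_force": force on a finger pad.
Only numpy, scipy, OpenCV 4.12 (cv2) and the standard library are available. Lean on these libraries where they do the work, as an engineer would, in place of code of your own. Each camera call takes 0.05 s, during which the arm holds its last target. There are 200 camera calls.

## Working session

There is one attempt and no reset: what is moved stays moved. The work goes in short steps, Python scripts to look and compute and a tool call to move; the robot and the scene stay as the last step left them, time stands still between calls to the robot, and variables do not carry over. Pictures are saved under pics/ and viewed, at most 10 in all, crops included, and the job is handed in when it is done.

Besides the shell and the picture viewer there is one more tool, called after "Request:" as name([rows], argument=value, ...), one row to a line, values as JSON. step_arm: Moves the arm, as the interface text tells. Its arguments: {"type":"object","properties":{"deltas":{"type":"array","items":{"type":"array","items":{"type":"number"}}},"newtons":{"type":"number"}},"required":["deltas"]}

```bash
mkdir -p pics
cat > h.py <<'E'
from workcell import *
import numpy as np, cv2
from scipy.spatial.transform import Rotation as R
def snap(n,f):
    c=read_camera(n); np.savez(f'pics/{f}.npz',**c); cv2.imwrite(f'pics/{f}.png',c['image'][:,:,::-1]); return c
def load(f): return dict(np.load(f'pics/{f}.npz'))
def px(c,u,v,z=None):
    if z is None: z=c['z_map'][int(round(v)),int(round(u))]
    p=np.linalg.inv(c['K'])@[u,v,1]*z
    return (c['world_from_camera']@[*p,1])[:3]
def ray(c,u,v):
    d=c['world_from_camera'][:3,:3]@np.linalg.inv(c['K'])@[u,v,1]
    return c['world_from_camera'][:3,3],d/np.linalg.norm(d)
def proj(c,P):
    p=np.linalg.inv(c['world_from_camera'])@[*P,1]; q=c['K']@p[:3]; return q[:2]/q[2]
def atz(c,u,v,z):
    o,d=ray(c,u,v); return o+d*(z-o[2])/d[2]
def tri(a,b):
    (o1,d1),(o2,d2)=a,b
    s=np.linalg.lstsq(np.c_[d1,-d2],o2-o1,rcond=None)[0]
    p,q=o1+s[0]*d1,o2+s[1]*d2; return (p+q)/2,np.linalg.norm(p-q)
E
python3 - <<'E'
from h import *
a=snap('scene','s0');b=snap('top','t0');w=snap('wrist','w0')
cv2.imwrite('pics/all0.png',cv2.resize(np.vstack([np.hstack([a['image'],b['image']]),]),None,fx=.714,fy=.714)[:,:,::-1])
print(get_state()); 
for c in(a,b,w):print(c['K'],c['world_from_camera'])
print([k for k in dir() if 'off' in k.lower()]); print(grasp_offset)
E
```

```text
{'clock': 0.15, 'joint_pos': array([1.00138055e+00, 3.13833055e-01, 4.52559257e-02, 1.30360083e+00,
       8.53130368e-06, 1.43122476e+00]), 'qvel': array([-7.40901530e-04, -1.70422390e-03,  2.52554824e-03, -4.88140878e-04,
        4.43196260e-04,  1.07200006e-07]), 'tau': array([ 2.30833444e-03, -4.81063700e+01,  2.98815536e+01,  1.38895444e-02,
       -1.42461522e-04,  6.42683048e-06]), 'tcp_pos': array([0.23940685, 0.52237789, 0.23061732]), 'orientation': array([-2.43793573e-04,  2.13271281e-01,  9.76992775e-01, -6.46382463e-04]), 'wrist_force': array([-0.25806669,  1.09661837,  0.56724053]), 'ft_torque': array([-0.02050214,  0.0218519 , -0.01749481]), 'grip_force': 0.0, 'finger_gap': 0.08546268618557223}
[[447.51983921   0.         280.83845747]
 [  0.         447.51983921 211.41991224]
 [  0.           0.           1.        ]] [[ 0.90026081 -0.32164784  0.29338225  0.18660446]
 [-0.43534617 -0.66829777  0.6032013  -0.55913819]
 [ 0.00204831 -0.67076133 -0.74167044  0.87597765]
 [ 0.          0.          0.          1.        ]]
[[423.75679629   0.         283.05911627]
 [  0.         423.75679629 220.66154001]
 [  0.           0.           1.        ]] [[-0.02409249 -0.99196634  0.12418671  0.37708212]
 [-0.99946706  0.02116315 -0.02485383  0.04517186]
 [ 0.02202598 -0.12471931 -0.99194755  1.228875  ]
 [ 0.          0.          0.          1.        ]]
[[330.22928387   0.         277.98185029]
 [  0.         330.22928387 212.78086046]
 [  0.           0.           1.        ]] [[ 0.41594714  0.87564416  0.24542877  0.17804975]
 [ 0.90938822 -0.4002103  -0.11333478  0.55045661]
 [-0.00101781  0.27033131 -0.96276682  0.37217828]
 [ 0.          0.          0.          1.        ]]
['grasp_offset']
0.0187
```

View pics/all0.png

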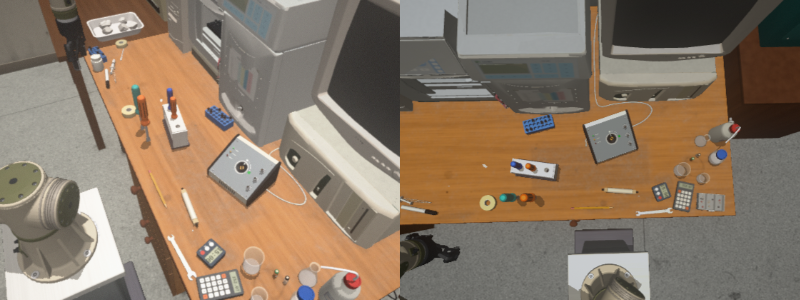

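View pics/w0.png

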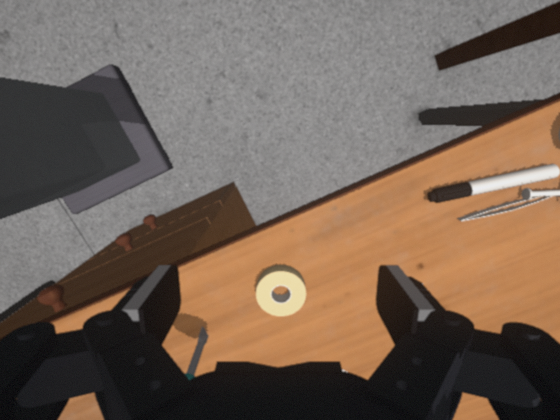

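The pair shows, in the top half (scaled), the rack at about (533,169), console at (610,137), beaker right of it, and a second orange and a turquoise driver at (525,198)/(503,197). Next I'll enlarge these.

Run:
```python
from h import *
a=load('s0');b=load('t0')
def crop(c,u0,v0,w,h,s):return cv2.resize(c['image'][v0:v0+h,u0:u0+w],(w*s,h*s),interpolation=cv2.INTER_CUBIC)
L=crop(a,160,110,100,150,4); M=crop(b,130,210,100,75,4); N=crop(b,245,145,100,75,4)
cv2.imwrite('pics/c1.png',np.hstack([L,np.vstack([M,N])])[:,:,::-1])
# heights in top view
for n,(u,v) in dict(rackL=(150,237),racktop=(210,240),cons=(295,195)).items(): print(n,px(b,u,v))
```

```text
rackL [ 0.49182622  0.40078938 -0.00277232]
racktop [0.47193825 0.21465667 0.0853707 ]
cons [ 0.59478531 -0.01922057  0.06223112]
```

View pics/c1.png

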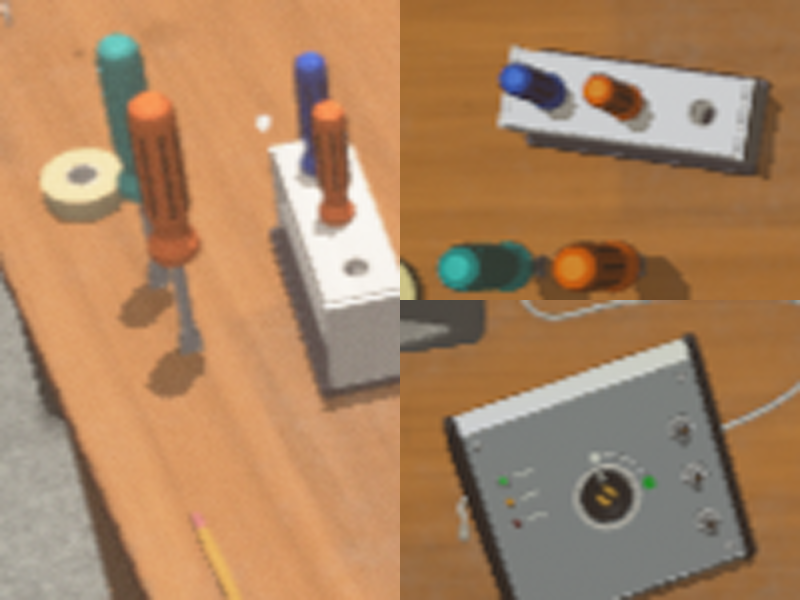

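Middle-hole orange is the smaller one (the driver); hole2 (-y end, crop (703,112)) is free. The slot and its pointer show on the console (crop (607,495)). Now the numbers.

Run:
```python
from h import *
a=load('s0');b=load('t0')
P={'blue':(158.75,229.5),'orange':(179.5,232.5)}
for n,(u,v) in P.items(): print(n,px(b,u,v),atz(b,u,v,.175))
hole=atz(b,205.8,238,.085); print('hole2',hole)
print('tri orange',tri(ray(b,179.5,232.5),ray(a,242.5,138)),'tri hole',tri(ray(b,205.8,238),ray(a,249,176.8)))
# all points with depth, both cams
def cloud(c,u0,v0,u1,v1):
    U,V=np.meshgrid(np.arange(u0,u1),np.arange(v0,v1)); return np.array([px(c,u,v) for u,v in zip(U.ravel(),V.ravel())])
C=cloud(b,150,220,230,255); T=C[(abs(C[:,2]-.085)<.005)]
r=cv2.minAreaRect((T[:,:2]*1000).astype(np.float32)); print('rack rect',r)
C=cloud(b,262,165,322,212); C=C[(C[:,2]>.03)&(C[:,2]<.12)]
best=None;rng=np.random.default_rng(0)
for i in range(300):
    p=C[rng.choice(len(C),3,False)];n=np.cross(p[1]-p[0],p[2]-p[0]);n/=np.linalg.norm(n)+1e-12
    k=abs((C-p[0])@n)<.003
    if best is None or k.sum()>best.sum():best=k
Q=C[best];m=Q.mean(0);n=np.linalg.svd(Q-m)[2][2];n*=np.sign(n[2]);print('plane',m,n,best.sum(),len(C),'tilt',np.degrees(np.arccos(n[2])),'yaw',np.degrees(np.arctan2(-n[1],-n[0])))
for nm,(u,v) in dict(center=(607,495),white=(596,458),green=(648,482),led1=(503,481),led3=(517,523),s1=(681,430),s3=(708,523)).items():
    u=(u-400)/4+245;v=(v-300)/4+145
    o,d=ray(b,u,v);print(nm,o+d*((m-o)@n)/(d@n))
```

```text
blue [0.49312358 0.32726792 0.17827758] [0.4934856  0.32814798 0.175     ]
orange [0.48523398 0.27760557 0.17145201] [0.48487109 0.27682568 0.175     ]
hole2 [0.47762661 0.22597943 0.085     ]
tri orange (array([0.48587253, 0.27735755, 0.17160656]), np.float64(0.0013764182058373675)) tri hole (array([0.47750815, 0.2257458 , 0.08645786]), np.float64(2.035966825750017e-05))
rack rect ((487.04229736328125, 277.6500244140625), (165.6970977783203, 54.97163391113281), 81.00283813476562)
plane [ 0.61052232 -0.01436875  0.07161409] [-0.39773052 -0.12664841  0.90871922] 2017 2650 tilt 24.671047459882725 yaw 17.662915002020796
center [ 0.59777585 -0.02407595  0.06468228]
white [ 0.62178963 -0.01648822  0.0762502 ]
green [ 0.60648537 -0.05305855  0.06445498]
led1 [0.60638866 0.04828206 0.07853651]
led3 [0.57911332 0.03919085 0.06533153]
s1 [ 0.64050768 -0.07620874  0.0761195 ]
s3 [ 0.57960881 -0.09621878  0.04667633]
```

Request:
step_arm([
  [0,0,50,0,0,0,1],
  [19,-19,0,0,0,8.15,1],
  [19,-19,0,0,0,8.15,1],
  [19,-19,0,0,0,8.15,1],
  [19,-19,0,0,0,8.15,1],
], newtons=80)

```text
clock: 0.65
tcp_pos: [0.3161, 0.4459, 0.2811]
orientation: [-0.0, -0.073, 0.997, -0.0]
wrist_force: [-0.2, 0.4, 0.4]
finger_gap: 0.0856
grip_force: 0.0
```

Request:
step_arm([
  [19,-19,0,0,0,8.15,1],
  [19,-19,0,0,0,8.15,1],
  [19,-19,0,0,0,8.15,1],
  [19,-19,0,0,0,8.15,1],
  [19,-19,0,0,0,8.15,1],
])

```text
clock: 1.15
tcp_pos: [0.4111, 0.3508, 0.281]
orientation: [-0.0, -0.415, 0.91, 0.0]
wrist_force: [-0.3, 0.5, 0.4]
finger_gap: 0.0855
grip_force: 0.0
```

Request:
step_arm([
  [19,-19,0,0,0,8.15,1],
  [19,-19,0,0,0,8.15,1],
  [19,-19,0,0,0,8.15,1],
  [19,-19,0,0,0,8.15,1],
  [0,0,0,0,0,0,1],
])

```text
clock: 1.65
tcp_pos: [0.4885, 0.2736, 0.2806]
orientation: [-0.0, -0.651, 0.759, -0.0]
wrist_force: [-0.4, -0.4, -0.1]
finger_gap: 0.0853
grip_force: 0.0
```

Run:
```python
from h import *
s=get_state();print(s['clock'],s['joint_pos'],s['tcp_pos'],R.from_quat(s['orientation'],scalar_first=True).as_matrix())
w=snap('wrist','w1')
print(proj(w,[.4855,.277,.171]))
```

```text
1.65 [ 3.67588558e-01  2.76162678e-01  1.15106965e-01  1.41035742e+00
 -7.56345091e-04 -1.05056436e+00] [0.48853035 0.27361244 0.28056649] [[-1.52050960e-01 -9.88372609e-01 -3.03794061e-04]
 [-9.88372186e-01  1.52051180e-01 -9.27476879e-04]
 [ 9.62884987e-04  1.59237851e-04 -9.99999524e-01]]
[283.61658027 214.2988428 ]
```

View pics/w1.png

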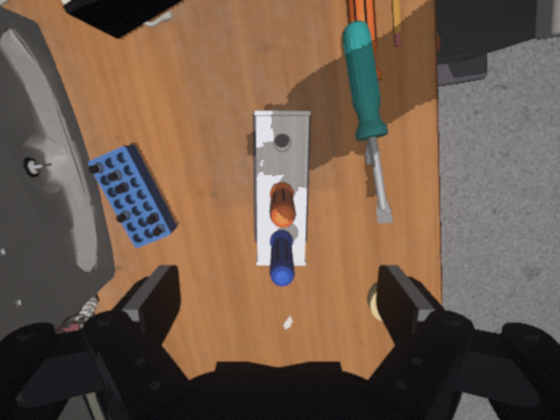

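The handle top is at (282,218), within 3 mm of the prediction (284,214), centred between the fingers; hole2 is at (282,141). Descend and grip.

Request:
step_arm([
  [-3,3,-40,0,0,0,1],
  [0,0,-40,0,0,0,1],
  [0,0,-40,0,0,0,1],
  [0,0,-34,0,0,0,1],
  [0,0,0,0,0,0,-1],
], newtons=60)

```text
clock: 2.2
tcp_pos: [0.4791, 0.2779, 0.1225]
orientation: [-0.005, -0.651, 0.759, 0.002]
wrist_force: [-0.8, 0.0, 0.3]
finger_gap: 0.0735
grip_force: 0.0
```

Request:
step_arm([
  [0,0,0,0,0,0,-1],
  [0,0,0,0,0,0,-1],
  [0,0,0,0,0,0,-1],
  [0,0,0,0,0,0,-1],
  [0,0,0,0,0,0,-1],
])

```text
clock: 2.7
tcp_pos: [0.485, 0.2794, 0.1296]
orientation: [0.002, -0.652, 0.759, -0.0]
wrist_force: [0.1, 0.4, 6.8]
finger_gap: 0.0205
grip_force: 58.3
```

Request:
step_arm([
  [0,0,0,0,0,0,-1],
  [0,0,0,0,0,0,-1],
  [0,0,0,0,0,0,-1],
])

```text
clock: 3.0
tcp_pos: [0.485, 0.2794, 0.1296]
orientation: [0.002, -0.652, 0.759, -0.0]
wrist_force: [-0.1, 0.7, 6.0]
finger_gap: 0.0206
grip_force: 58.3
```

Request:
step_arm([
  [0,0,10,0,0,0,-1],
  [0,0,20,0,0,0,-1],
  [0,0,40,0,0,0,-1],
  [0,0,40,0,0,0,-1],
  [0,0,30,0,0,0,-1],
])

```text
clock: 3.5
tcp_pos: [0.4839, 0.2788, 0.2707]
orientation: [0.001, -0.652, 0.759, -0.0]
wrist_force: [0.4, 0.5, -0.4]
finger_gap: 0.0211
grip_force: 59.0
```

Request:
step_arm([
  [0,0,0,0,0,0,-1],
  [0,0,0,0,0,0,-1],
  [0,0,0,0,0,0,-1],
])

```text
clock: 3.8
tcp_pos: [0.483, 0.2784, 0.2663]
orientation: [-0.001, -0.652, 0.759, 0.0]
wrist_force: [-0.7, -0.9, -0.8]
finger_gap: 0.0208
grip_force: 59.1
```

Run:
```python
from h import *
s=get_state();M=R.from_quat(s['orientation'],scalar_first=True).as_matrix();print(s['tcp_pos'],s['wrist_force'],s['ft_torque'],M)
w=snap('wrist','w2');a=snap('scene','s2')
t=s['tcp_pos']+M[:,2]*.113
print(proj(w,t),proj(a,t),w['z_map'][*proj(w,t)[::-1].astype(int)])
def crop(c,t,w,h,s):
    u,v=proj(c,t);return cv2.resize(c['image'],(w*s,h*s),interpolation=0) if 0 else cv2.warpAffine(c['image'],np.float32([[s,0,w*s/2-s*u],[0,s,h*s/2-s*v]]),(w*s,h*s),flags=cv2.INTER_CUBIC)
cv2.imwrite('pics/c2.png',np.hstack([crop(w,t,50,75,8),crop(a,t,50,75,8)])[:,:,::-1])
```

```text
[0.4829888  0.27844341 0.26631566] [-0.70044294 -0.87902833 -0.81277136] [ 0.01085456 -0.00667828  0.02597634] [[-1.50924500e-01 -9.88543473e-01 -1.89646174e-03]
 [-9.88544794e-01  1.50926073e-01 -7.14759164e-04]
 [ 9.92796030e-04  1.76686271e-03 -9.99997946e-01]]
[279.1633612  209.54710404] [241.38356993 143.88672262] 0.25037512
```

View pics/c2.png

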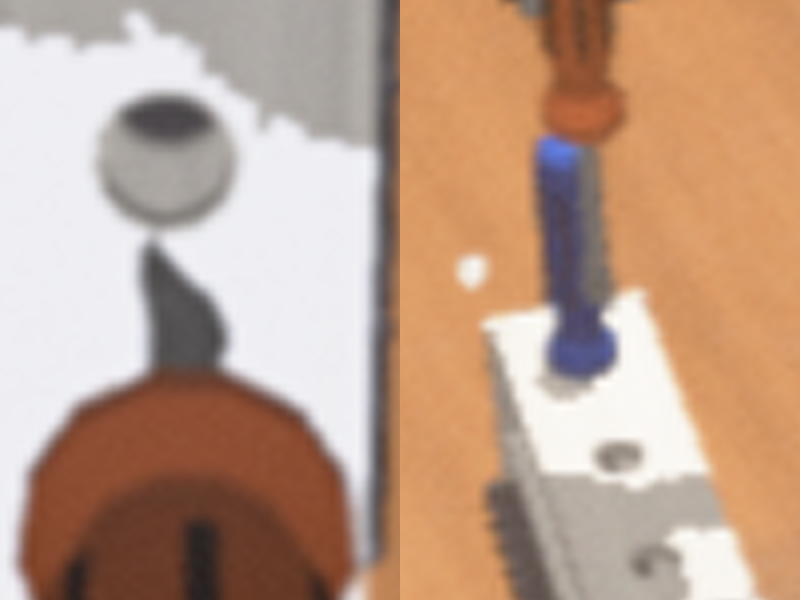

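The blade's end edge runs from crop (150,243) to (225,335), i.e. about wrist px (272.9,202.4)–(282.3,213.9), its middle within 2 px of the expected tip. I'll compute its angle and move over the selector.

Request:
step_arm([
  [7,-40,0,0,0,0,-1],
  [7,-40,0,0,0,0,-1],
  [7,-40,0,0,0,0,-1],
  [7,-40,0,0,0,0,-1],
  [7,-40,0,1.93,-5.94,0,-1],
])

```text
clock: 4.4
tcp_pos: [0.5201, 0.0772, 0.2642]
orientation: [0.049, -0.651, 0.757, -0.02]
wrist_force: [0.2, -0.2, 0.1]
finger_gap: 0.0207
grip_force: 59.2
```

Request:
step_arm([
  [7,-40,0,1.93,-5.94,0,-1],
  [7,-40,0,1.93,-5.94,0,-1],
  [8,-41,0,1.93,-5.94,0,-1],
  [0,0,-35,0,0,0,-1],
  [0,0,-31,0,0,0,-1],
])

```text
clock: 4.9
tcp_pos: [0.5394, -0.045, 0.1999]
orientation: [0.199, -0.634, 0.742, -0.084]
wrist_force: [-0.2, -0.0, -0.8]
finger_gap: 0.0206
grip_force: 59.2
```

Request:
step_arm([
  [0,0,0,0,0,0,-1],
  [0,0,0,0,0,0,-1],
])

```text
clock: 5.1
tcp_pos: [0.5399, -0.0419, 0.2006]
orientation: [0.199, -0.636, 0.741, -0.082]
wrist_force: [-0.0, 0.7, 0.2]
finger_gap: 0.0208
grip_force: 59.2
```

Run:
```python
from h import *
w2=load('w2')
a=atz(w2,272.9,202.4,.152);b=atz(w2,282.3,213.9,.152);d=b-a;print('blade',np.linalg.norm(d),np.degrees(np.arctan2(d[1],d[0])),(a+b)/2)
s=get_state();M=R.from_quat(s['orientation'],scalar_first=True).as_matrix();print(s['joint_pos'],s['tcp_pos'],M)
w=snap('wrist','w3')
n=np.array([-.402,-.131,.906]);P=np.array([.598,-.024,.065])
t=s['tcp_pos']+M[:,2]*.114
print('P',proj(w,P),'tip',proj(w,t),'tip height',(t-P)@n,'lateral',(t-P)-n*((t-P)@n))
u,v=proj(w,P);S=10
cv2.imwrite('pics/c3.png',cv2.warpAffine(w['image'],np.float32([[S,0,400-S*u],[0,S,300-S*v]]),(800,600),flags=cv2.INTER_CUBIC)[:,:,::-1])
```

```text
blade 0.012155432416660514 119.6709902077557 [0.48387359 0.27740328 0.152     ]
[-0.37950121 -0.02560762 -0.52203746  0.73305073  0.27356061 -1.75120973] [ 0.539914   -0.04189333  0.20061292] [[-0.1112048  -0.90999262  0.39943325]
 [-0.9753911   0.17693865  0.13154814]
 [-0.19038301 -0.37497485 -0.90727513]]
P [279.87295937 197.34229214] tip [278.61793028 209.38115558] tip height 0.03458313205070165 lateral [0.00135181 0.00163355 0.00085124]
```

View pics/c3.png

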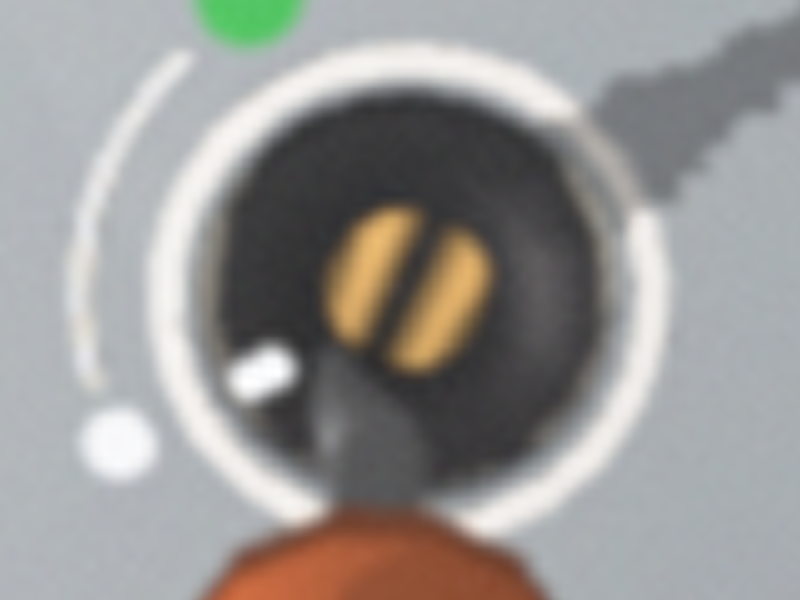

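The pointer sits at the white dot (lower left), green dot at the top. Spindle centre at crop (410,290), slot line (431,221)–(377,353); the blade's end edge at about (325,350)–(425,425).

```bash
cat >> h.py <<'E'
def toolM(s): return R.from_quat(s['orientation'],scalar_first=True).as_matrix()
E
python3 - <<'E'
from h import *
w=load('w3');s=get_state();M=toolM(s);tcp=s['tcp_pos']
P0=np.array([279.873,197.342]);f=lambda x,y:P0+np.array([x-400,y-300])/10
U,V=np.meshgrid(np.arange(150,420,3),np.arange(90,300,3))
C=np.array([px(w,u,v) for u,v in zip(U.ravel(),V.ravel()) if w['z_map'][v,u]>0]);n0=np.array([-.402,-.131,.906])
C=C[abs((C-[.598,-.024,.065])@n0)<.01]
for i in range(6):
    m=np.median(C,0) if i==0 else C.mean(0);n=np.linalg.svd(C-C.mean(0))[2][2];n*=np.sign(n[2]);m=C.mean(0);C=C[abs((C-m)@n)<(.004,.003,.002,.0015,.001,.001)[i]]
print('plane',m,n,len(C),'tilt',np.degrees(np.arccos(n[2])),'yaw',np.degrees(np.arctan2(-n[1],-n[0])))
def hit(uv,dz):
    o,d=ray(w,*uv);return o+d*((m+n*dz-o)@n)/(d@n)
sc=hit(f(410,290),-.004);a=hit(f(431,221),-.004);b=hit(f(377,353),-.004);ring=hit(f(410,290),0)
print('slot centre',sc,'mid ends',(a+b)/2,'len',np.linalg.norm(a-b),'ring',ring)
ws=hit(f(120,443),0);gr=hit(f(248,-5),0);print('white',ws-sc,np.linalg.norm(ws-sc),'green',np.linalg.norm(gr-sc))
# centre from dots: white at 30, green at 31
sd=(b-a)/np.linalg.norm(b-a)
def tf(v): return M.T@v
print('slot dir in tool',tf(sd),np.degrees(np.arctan2(tf(sd)[1],tf(sd)[0])),'blade ang tool',np.degrees(np.arctan2(.621,-.784)))
wd=ws-(ring);print('ang white tool',np.degrees(np.arctan2(tf(wd)[1],tf(wd)[0])))
tip=tcp+M[:,2]*.114
hz=(tip-m)@n
t1=hit(f(325,350),hz);t2=hit(f(422,425),hz);td=tf(t2-t1);print('tip seen',(t1+t2)/2,'model',tip,'len',np.linalg.norm(td),'ang',np.degrees(np.arctan2(td[1],td[0])),'h',hz)
print('tool z vs -n (tool)',tf(-n),'slot-tip in tool seen',tf(sc-(t1+t2)/2),'model',tf(sc-tip))
E
```

```text
plane [ 0.59711808 -0.03918775  0.06236102] [-0.40198694 -0.13204434  0.90607439] 2282 tilt 25.031624373925343 yaw 18.1842752754933
slot centre [ 0.59876336 -0.02330992  0.06099023] mid ends [ 0.59924664 -0.02364961  0.06115514] len 0.013267634170997192 ring [ 0.59709454 -0.02473003  0.06445754]
white [0.02390451 0.00784154 0.01616283] 0.029902381595115244 green 0.031225861716724805
slot dir in tool [-0.92898387 -0.37011848 -0.00113302] -158.2770609116039 blade ang tool 141.61754266590862
ang white tool -118.36291488754601
tip seen [ 0.58575141 -0.03009618  0.09788322] model [ 0.58699661 -0.02716109  0.0988634 ] len 0.009883531139794673 ang 128.6630231909014 h 0.03555452031159919
tool z vs -n (tool) [-1.27861395e-03  1.48029965e-04  9.99999172e-01] slot-tip in tool seen [-0.00105804  0.00330469  0.03955271] model [0.00212858 0.00429032 0.03955664]
```

Run:
```python
from h import *
from scipy.optimize import differential_evolution as DE
w=load('w2')
M=np.array([[-.15092,-.98854,-.0019],[-.98854,.15093,-.0007],[.001,.00177,-1]]);tcp=np.array([.48299,.27844,.26632])
S=8;u0,v0=265,201.5;W,H=26,14.5
im=cv2.warpAffine(w['image'],np.float32([[S,0,-S*u0],[0,S,-S*v0]]),(int(W*S),int(H*S)),flags=cv2.INTER_CUBIC).astype(float)
# coverage: white->0, steel->1 ; by red channel
g=im[:,:,0];bg=np.percentile(g,90);fg=np.percentile(g[60:100,70:130],30);cov=np.clip((bg-g)/(bg-fg),0,1);print(bg,fg,cov.sum()/64)
inv=np.linalg.inv(w['world_from_camera'])
def ren(p):
    th,dx,dy,L=p
    d=np.array([np.cos(th),np.sin(th)]);e=np.array([-d[1],d[0]]);I=np.zeros(g.shape,np.uint8)
    def poly(pts):
        q=[];
        for x,y,z in pts:
            X=inv@[*(tcp+M@[x,y,z]),1];k=w['K']@X[:3];q.append(((k[:2]/k[2]-[u0,v0]+.5)*S-.5))
        cv2.fillConvexPoly(I,cv2.convexHull(np.round(np.float32(q)*16).astype(np.int32)),255,shift=4)
    poly([(*(np.array([dx,dy])+a*.006*d+b*.001*e),z) for a in(-1,1) for b in(-1,1) for z in(L,L-.01)])
    t=np.linspace(0,6.28,16);poly([(dx+.0035*np.cos(x),dy+.0035*np.sin(x),z) for x in t for z in(L-.01,L-.04)])
    return cv2.GaussianBlur(I,(0,0),4)/255.
cost=lambda p:((ren(p)-cov)**2).mean()
best=DE(cost,[(1.7,3.1),(-.004,.004),(-.004,.004),(.109,.119)],seed=1,maxiter=60,popsize=12)
print(np.degrees(best.x[0]),best.x,best.fun)
for dd in(-6,-3,3,6):print(dd,cost(best.x+[np.radians(dd),0,0,0]))
r=ren(best.x)
cv2.imwrite('pics/c4.png',cv2.resize(np.vstack([im[:,:,::-1],np.dstack([cov*255]*3),np.dstack([r*255]*3)]),None,fx=1.6,fy=1.6))
```

```text
239.0 84.0 97.37943548387098
142.32111400090503 [ 2.48397203e+00 -4.25889616e-04 -1.99160203e-03  1.18748428e-01] 0.003981960449098363
-6 0.008272887068438713
-3 0.0051571947260729434
3 0.005561949236641392
6 0.009117229246728935[ WARN:0@1.380] global loadsave.cpp:1063 imwrite_ Unsupported depth image for selected encoder is fallbacked to CV_8U.
```

View pics/c4.png

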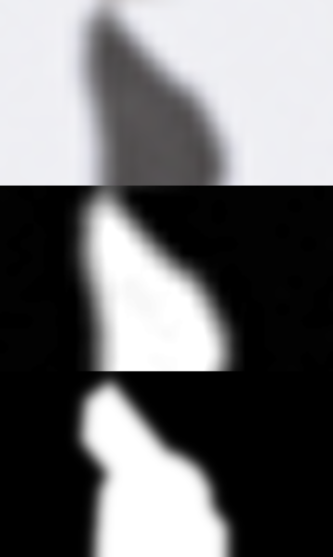

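Request:
step_arm([
  [-2,-0.5,-1,3.43,1.13,-7.73,-1],
  [-2,-0.3,-1,3.43,1.13,-7.73,-1],
  [0,0,0,3.43,1.13,-7.73,-1],
  [0,0,0,3.43,1.13,-7.73,-1],
  [0,0,0,3.43,1.13,-7.73,-1],
])

```text
clock: 5.65
tcp_pos: [0.5383, -0.0427, 0.2019]
orientation: [0.217, -0.322, 0.922, -0.005]
wrist_force: [-0.3, 0.5, -0.3]
finger_gap: 0.0205
grip_force: 59.3
```

Request:
step_arm([
  [0,0,0,3.43,1.13,-7.73,-1],
  [4,1.3,-9,3.43,1.13,-7.73,-1],
  [4,1.3,-9,0,0,0,-1],
  [0,0,0,0,0,0,-1],
  [0,0,0,0,0,0,-1],
])

```text
clock: 6.15
tcp_pos: [0.5449, -0.0401, 0.1817]
orientation: [0.214, -0.185, 0.959, 0.028]
wrist_force: [0.6, -0.3, -0.9]
finger_gap: 0.0206
grip_force: 59.3
```

Request:
step_arm([
  [0,0,0,0,0,0,-1],
  [0,0,0,0,0,0,-1],
  [0,0,0,0,0,0,-1],
  [0,0,0,0,0,0,-1],
])

```text
clock: 6.55
tcp_pos: [0.5446, -0.0406, 0.1815]
orientation: [0.214, -0.183, 0.959, 0.028]
wrist_force: [0.6, 0.0, -1.6]
finger_gap: 0.0207
grip_force: 59.3
```

Run:
```python
from h import *
w=snap('wrist','w5');s=get_state();M=toolM(s);print(s['joint_pos'],s['tcp_pos'],s['wrist_force'],M)
n=np.array([-.402,-.132,.906]);t=s['tcp_pos']+M[:,2]*.114
print('-n tool',M.T@-n,'cam in tool',M.T@(w['world_from_camera'][:3,3]-s['tcp_pos']))
u,v=279.9,203;S=12;print('tipmodel',proj(w,t),'slot',proj(w,[.59876,-.0233,.061]))
g=cv2.warpAffine(w['image'],np.float32([[S,0,400-S*u],[0,S,300-S*v]]),(800,600),flags=cv2.INTER_CUBIC)[:,:,::-1]
cv2.imwrite('pics/c5.png',np.clip(255*(g/255.)**.55,0,255).astype(np.uint8))
```

```text
[-0.37292682 -0.00282695 -0.5504795   0.67911827  0.2719997  -0.70288867] [ 0.54463138 -0.04056983  0.18145319] [ 0.41016342 -0.28482754 -1.42788103] [[-0.84121361 -0.3633365   0.40043258]
 [-0.33950485  0.93132098  0.13182445]
 [-0.42082789 -0.02505628 -0.90679439]]
-n tool [-1.71244010e-03 -4.25911063e-04  9.99930441e-01] cam in tool [ 0.06827565 -0.00070344 -0.14160711]
tipmodel [278.76769286 208.42305145] slot [278.05533112 203.44733826]
```

View pics/c5.png

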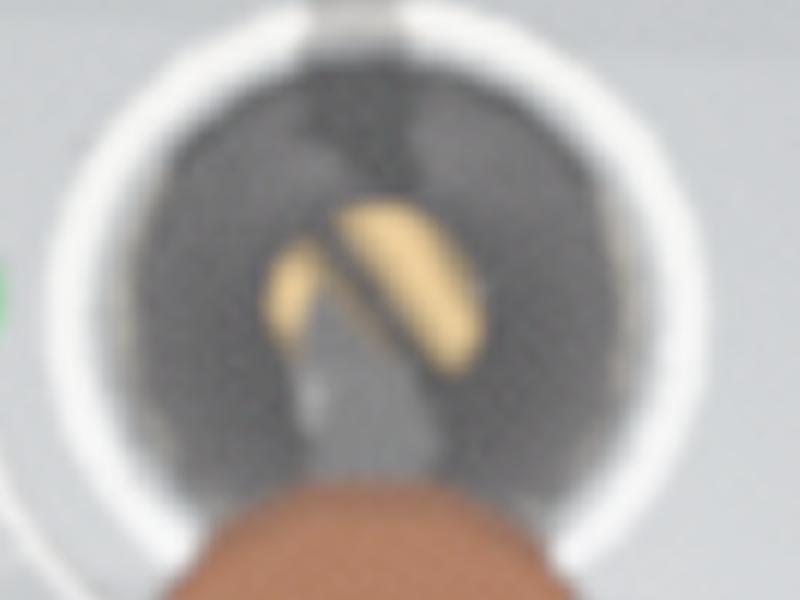

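Ring and spindle are clear: spindle centre at crop (375,307), slot running (325,225)–(430,365); blade edge starts at (312,280), nearly parallel to the slot but about 2 mm short of it. Now the lateral and angular correction.

Run:
```python
from h import *
w=load('w5');s=get_state();M=toolM(s);tcp=s['tcp_pos'];S=12
f=lambda x,y:(279.9+(x-400)/S,203+(y-300)/S)
def at(uv,z,w=w):
    o,d=ray(w,*uv);o=M.T@(o-tcp);d=M.T@d;return o+d*(z-o[2])/d[2]
# panel plane now
U,V=np.meshgrid(np.arange(180,400,3),np.arange(90,300,3))
C=np.array([M.T@(px(w,u,v)-tcp) for u,v in zip(U.ravel(),V.ravel())]);z=C[:,2];h=np.median(z);
k=abs(z-h)<.003;print('panel z in tool',z[k].mean(),k.sum(),'lin',np.linalg.lstsq(np.c_[C[k,:2],np.ones(k.sum())],z[k],rcond=None)[0])
Z=z[k].mean()+.004
sc=at(f(375,307),Z);t1=at(f(312,280),.114)
d=np.array([np.cos(np.radians(142)),np.sin(np.radians(142))]);p=np.array([d[1],-d[0]])
tip=t1[:2]+.006*d-.001*p;tip2=t1[:2]+.006*d+.001*p
print('slot',sc,'t1',t1,'tip',tip,tip2)
# brass mask & slot edges
big=cv2.warpAffine(w['image'],np.float32([[S,0,400-S*279.9],[0,S,300-S*203]]),(800,600),flags=cv2.INTER_CUBIC).astype(int)
y=(big[:,:,0]-big[:,:,2])
y[470:]=0
m=(y>0.5*np.percentile(y[190:380,260:490],95)).astype(np.uint8)
nl,lab,st,ce=cv2.connectedComponentsWithStats(m);print(st[1:][st[1:,4]>300],ce[1:][st[1:,4]>300])
i=1+np.argmax(st[1:,4]);q=[]
for r in range(235,355,3):
    c=np.where(lab[r]==i)[0]
    if len(c):q.append((c[0],r))
q=np.array(q);L=np.polyfit(q[:,1],q[:,0],1);print('edge du/dv',L,'resid',np.std(q[:,0]-np.polyval(L,q[:,1])))
A=at(f(np.polyval(L,235),235),Z);B=at(f(np.polyval(L,355),355),Z);e=B-A
print('slot ang tool',np.degrees(np.arctan2(e[1],e[0])))
nn=np.array([-e[1],e[0]])/np.hypot(*e[:2]);print('centre to edge dist',(A-sc)[:2]@nn)
```

```text
panel z in tool 0.12914536631312193 3380 lin [ 0.00226498 -0.00166407  0.12912469]
slot [-0.00081912 -0.00076961  0.13314537] t1 [ 0.00583851 -0.00494705  0.114     ] tip [ 0.00049479 -0.00204109] [ 0.00172611 -0.00046507]
[[  348   206   130   155 10334]
 [  271   254    48    77  2539]] [[418.72779176 276.12618541]
 [292.43914927 290.32178023]]
edge du/dv [  0.71441526 184.74412133] resid 0.7142626972973379
slot ang tool 145.14960107831845
centre to edge dist -0.0017059367285771328
```

Request:
step_arm([
  [0.4,1.8,0.45,1.2,0.4,-2.72,-1],
  [2,0.66,-4.53,0,0,0,-1],
  [2,0.66,-4.53,0,0,0,-1],
  [0.8,0.26,-1.81,0,0,0,-1],
  [0,0,0,0,0,0,-1],
])

```text
clock: 7.1
tcp_pos: [0.5495, -0.0369, 0.1701]
orientation: [0.213, -0.158, 0.964, 0.034]
wrist_force: [-0.0, 0.6, -0.7]
finger_gap: 0.0207
grip_force: 59.3
```

Request:
step_arm([
  [0,0,0,0,0,0,-1],
  [0,0,0,0,0,0,-1],
])

```text
clock: 7.3
tcp_pos: [0.5499, -0.0371, 0.171]
orientation: [0.213, -0.158, 0.964, 0.033]
wrist_force: [1.0, -0.6, -0.1]
finger_gap: 0.0208
grip_force: 59.3
```

Run:
```python
from h import *
w=snap('wrist','w6');s=get_state();M=toolM(s);tcp=s['tcp_pos'];print(tcp,s['wrist_force'])
sc=np.array([.5989,-.0233,.06105]);v=M.T@(sc-tcp);print('slot in tool',v)
u,v,S=277,207,12
g=cv2.warpAffine(w['image'],np.float32([[S,0,400-S*u],[0,S,300-S*v]]),(800,600),flags=cv2.INTER_CUBIC)[:,:,::-1]
cv2.imwrite('pics/c6.png',np.clip(255*(g/255.)**.55,0,255).astype(np.uint8))
```

```text
[ 0.54993574 -0.03717237  0.17105596] [ 0.17674329 -0.1635035  -0.64433845]
slot in tool [ 0.00028432 -0.00213546  0.12118833]
```

View pics/c6.png

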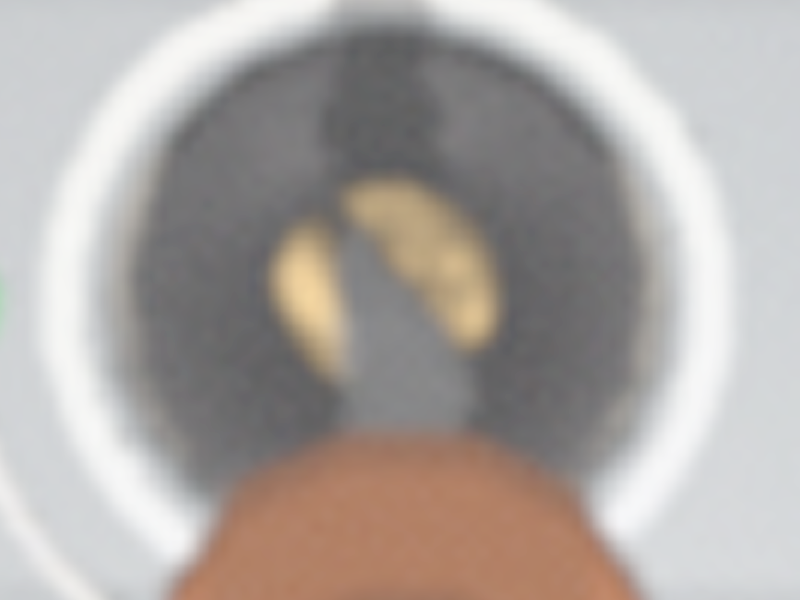

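Blade now appears inside the slot's gap between both brass strips (apex about (350,230), spindle centre (385,291)), directions parallel. Descending and feeling.

Request:
step_arm([
  [0.8,0.26,-1.81,0,0,0,-1],
  [0.8,0.26,-1.81,0,0,0,-1],
  [0,0,0,0,0,0,-1],
  [0,0,0,0,0,0,-1],
])

```text
clock: 7.75
tcp_pos: [0.5514, -0.0365, 0.1672]
orientation: [0.213, -0.158, 0.964, 0.034]
wrist_force: [0.2, 0.3, -0.6]
finger_gap: 0.0207
grip_force: 59.3
```

Request:
step_arm([
  [0.4,0.13,-0.91,0,0,0,-1],
  [0.4,0.13,-0.91,0,0,0,-1],
  [0,0,0,0,0,0,-1],
  [0,0,0,0,0,0,-1],
])

```text
clock: 8.15
tcp_pos: [0.5523, -0.0364, 0.1657]
orientation: [0.213, -0.158, 0.964, 0.033]
wrist_force: [-1.1, -0.5, 0.5]
finger_gap: 0.0208
grip_force: 59.5
```

Request:
step_arm([
  [0.4,0.13,-0.91,0,0,0,-1],
  [0.4,0.13,-0.91,0,0,0,-1],
  [0,0,0,0,0,0,-1],
  [0,0,0,0,0,0,-1],
])

```text
clock: 8.55
tcp_pos: [0.5533, -0.0362, 0.1637]
orientation: [0.213, -0.158, 0.964, 0.033]
wrist_force: [1.7, 0.3, -0.5]
finger_gap: 0.0208
grip_force: 59.2
```

Request:
step_arm([
  [0.4,0.13,-0.91,0,0,0,-1],
  [0.4,0.13,-0.91,0,0,0,-1],
  [0,0,0,0,0,0,-1],
  [0,0,0,0,0,0,-1],
])

```text
clock: 8.95
tcp_pos: [0.554, -0.0359, 0.1618]
orientation: [0.213, -0.158, 0.964, 0.033]
wrist_force: [2.0, -1.2, -0.5]
finger_gap: 0.0206
grip_force: 59.2
```

Request:
step_arm([
  [0.4,0.13,-0.91,0,0,0,-1],
  [0,0,0,0,0,0,-1],
  [0,0,0,0,0,0,-1],
])

```text
clock: 9.25
tcp_pos: [0.5544, -0.0358, 0.1613]
orientation: [0.213, -0.158, 0.964, 0.033]
wrist_force: [-0.7, -1.6, 3.8]
finger_gap: 0.0204
grip_force: 59.4
```

Request:
step_arm([
  [0.4,0.13,-0.91,0,0,0,-1],
  [0,0,0,0,0,0,-1],
  [0,0,0,0,0,0,-1],
])

```text
clock: 9.55
tcp_pos: [0.5548, -0.0356, 0.1603]
orientation: [0.213, -0.158, 0.964, 0.033]
wrist_force: [-0.2, -0.8, 4.5]
finger_gap: 0.0205
grip_force: 59.5
```

Request:
step_arm([
  [0.4,0.13,-0.91,0,0,0,-1],
  [0,0,0,0,0,0,-1],
  [0,0,0,0,0,0,-1],
])

```text
clock: 9.85
tcp_pos: [0.5552, -0.0355, 0.1593]
orientation: [0.213, -0.158, 0.964, 0.033]
wrist_force: [-1.7, -0.3, 5.8]
finger_gap: 0.0205
grip_force: 59.6
```

Request:
step_arm([
  [0.4,0.13,-0.91,0,0,0,-1],
  [0.4,0.13,-0.91,0,0,0,-1],
  [0,0,0,0,0,0,-1],
  [0,0,0,0,0,0,-1],
])

```text
clock: 10.25
tcp_pos: [0.5561, -0.0352, 0.1576]
orientation: [0.213, -0.158, 0.964, 0.033]
wrist_force: [-2.8, -1.6, 6.6]
finger_gap: 0.0211
grip_force: 59.7
```

Request:
step_arm([
  [0.4,0.13,-0.91,0,0,0,-1],
  [0,0,0,0,0,0,-1],
  [0,0,0,0,0,0,-1],
  [0,0,0,0,0,0,-1],
])

```text
clock: 10.65
tcp_pos: [0.5565, -0.0351, 0.1569]
orientation: [0.214, -0.158, 0.964, 0.033]
wrist_force: [-2.7, -1.7, 7.8]
finger_gap: 0.0208
grip_force: 59.7
```

Request:
step_arm([
  [0.4,0.13,-0.91,0,0,0,-1],
  [0,0,0,0,0,0,-1],
  [0,0,0,0,0,0,-1],
])

```text
clock: 10.95
tcp_pos: [0.5569, -0.0349, 0.156]
orientation: [0.214, -0.158, 0.963, 0.033]
wrist_force: [-3.1, -1.8, 8.2]
finger_gap: 0.0203
grip_force: 59.8
```

Request:
step_arm([
  [0.2,0.07,-0.45,0,0,0,-1],
  [0,0,0,0,0,0,-1],
  [0,0,0,0,0,0,-1],
  [0,0,0,0,0,0,-1],
])

```text
clock: 11.35
tcp_pos: [0.5571, -0.0349, 0.1556]
orientation: [0.214, -0.158, 0.963, 0.033]
wrist_force: [-4.6, -1.3, 7.6]
finger_gap: 0.0205
grip_force: 60.1
```

Run:
```python
from h import *
s=get_state();M=toolM(s);print(M.T@s['wrist_force'],M.T@s['ft_torque'],s['tcp_pos'],s['ft_torque'])
sc=np.array([.5989,-.0233,.06105]);print(M.T@(sc-s['tcp_pos']))
```

```text
[ 1.13279248  0.19511403 -8.86559874] [ 0.11842795  0.35925709 -0.00795321] [ 0.55709247 -0.03492167  0.15564234] [-0.21939836  0.3051015  -0.04394913]
[ 0.00064842 -0.0020006   0.10404912]
```

Request:
step_arm([
  [0.25,0.08,-0.55,0,0,0,-1],
  [0,0,0,0,0,0,-1],
  [0,0,0,0,0,0,-1],
])

```text
clock: 11.65
tcp_pos: [0.5574, -0.0349, 0.1556]
orientation: [0.214, -0.158, 0.963, 0.033]
wrist_force: [-7.3, -0.9, 11.7]
finger_gap: 0.0205
grip_force: 60.9
```

Request:
step_arm([
  [0.25,0.08,-0.55,0,0,0,-1],
  [0,0,0,0,0,0,-1],
  [0,0,0,0,0,0,-1],
])

```text
clock: 11.95
tcp_pos: [0.5577, -0.0348, 0.1555]
orientation: [0.214, -0.158, 0.963, 0.033]
wrist_force: [-8.9, -2.4, 15.7]
finger_gap: 0.0207
grip_force: 61.2
```

Run:
```python
from h import *
s=get_state();M=toolM(s);print(M.T@s['wrist_force'],M.T@s['ft_torque'],s['tcp_pos'],s['ft_torque'])
sc=np.array([.5989,-.0233,.06105]);print(M.T@(sc-s['tcp_pos']))
```

```text
[  1.70922708   0.47042437 -18.11653972] [-0.1683838  0.7969683  0.0468987] [ 0.55770424 -0.03482734  0.15551958] [-0.09058684  0.81046026  0.02567599]
[ 0.00123964 -0.00184281  0.10367998]
```

Request:
step_arm([
  [-0.5,-0.16,1.1,0,0,0,-1],
  [0,0,0,0,0,0,-1],
  [0,0,0,0,0,0,-1],
])

```text
clock: 12.25
tcp_pos: [0.5571, -0.035, 0.1557]
orientation: [0.214, -0.158, 0.963, 0.033]
wrist_force: [-4.3, -1.9, 8.4]
finger_gap: 0.0207
grip_force: 60.2
```

Run:
```python
from h import *
s=get_state();M=toolM(s);print(M.T@s['wrist_force'],s['joint_pos'])
sc=np.array([.5989,-.0233,.06105]);print(M.T@(sc-s['tcp_pos']))
o=np.array([.8,-2.0,0]);ph=8.0;T=[M@(o-R.from_euler('z',k*ph,degrees=True).apply(o)) for k in range(13)]
print(np.round(np.diff(T,axis=0),2),np.round(ph*M[:,2],2))
```

```text
[ 0.72343321 -0.48368628 -9.56225289] [-0.3505146   0.04099105 -0.57570271  0.60353835  0.26439177 -0.62850675]
[ 0.00063508 -0.0019539   0.10410439]
[[ 0.27 -0.05  0.11]
 [ 0.27 -0.09  0.11]
 [ 0.26 -0.12  0.1 ]
 [ 0.24 -0.16  0.08]
 [ 0.22 -0.19  0.07]
 [ 0.19 -0.22  0.05]
 [ 0.16 -0.25  0.04]
 [ 0.13 -0.27  0.02]
 [ 0.1  -0.28  0.  ]
 [ 0.06 -0.29 -0.02]
 [ 0.02 -0.3  -0.03]
 [-0.02 -0.3  -0.05]] [ 3.21  1.05 -7.25]
```

Request:
step_arm([
  [0.27,-0.05,0.11,3.21,1.05,-7.25,-1],
  [0.27,-0.09,0.11,3.21,1.05,-7.25,-1],
  [0.26,-0.12,0.1,3.21,1.05,-7.25,-1],
  [0,0,0,0,0,0,-1],
  [0,0,0,0,0,0,-1],
])

```text
clock: 12.75
tcp_pos: [0.5578, -0.0354, 0.1559]
orientation: [0.202, 0.046, 0.975, 0.077]
wrist_force: [-3.7, -2.5, 8.0]
finger_gap: 0.0202
grip_force: 60.3
```

Run:
```python
from h import *
s=get_state();M=toolM(s);print(M.T@s['wrist_force'],M.T@s['ft_torque'],s['joint_pos'])
sc=np.array([.5989,-.0233,.06105]);print(M.T@(sc-s['tcp_pos']),M)
w=snap('wrist','w7');u,v,S=277,200,8
g=cv2.warpAffine(w['image'],np.float32([[S,0,320-S*u],[0,S,240-S*v]]),(640,480),flags=cv2.INTER_CUBIC)[:,:,::-1]
cv2.imwrite('pics/c7.png',np.clip(255*(g/255.)**.6,0,255).astype(np.uint8))
```

```text
[-0.02208554 -1.3326658  -9.10876613] [ 4.11742479e-01  3.58121615e-01 -2.37299559e-04] [-0.35086963  0.04224193 -0.57386165  0.60412932  0.26461998 -0.20988141]
[ 0.00058078 -0.00174013  0.10405452] [[-0.91414978  0.05822231  0.4011737 ]
 [ 0.12045347  0.98394739  0.13167569]
 [-0.38706736  0.16869407 -0.90648837]]
```

View pics/c7.png

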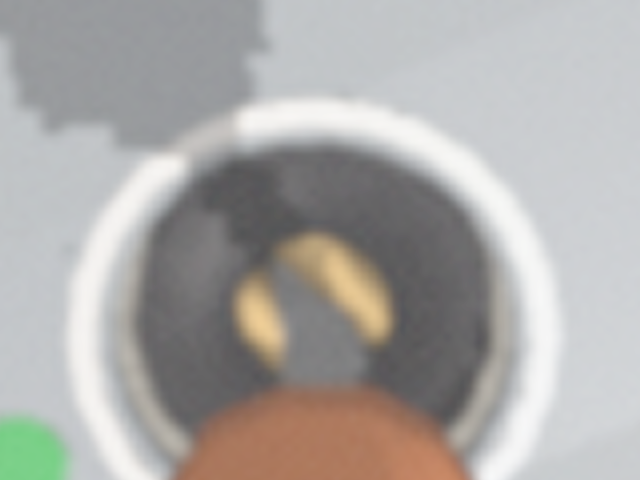

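The slot still lies under the blade with the same orientation in the turned view, so the selector has turned along by 24°. Continue.

Request:
step_arm([
  [0.24,-0.16,0.08,3.21,1.05,-7.25,-1],
  [0.22,-0.19,0.07,3.21,1.05,-7.25,-1],
  [0.19,-0.22,0.05,3.21,1.05,-7.25,-1],
  [0.16,-0.25,0.04,3.21,1.05,-7.25,-1],
  [0.13,-0.27,0.02,3.21,1.05,-7.25,-1],
])

```text
clock: 13.3
tcp_pos: [0.5584, -0.0364, 0.156]
orientation: [0.163, 0.379, 0.9, 0.142]
wrist_force: [-5.5, -1.7, 9.0]
finger_gap: 0.0208
grip_force: 60.4
```

Request:
step_arm([
  [0.1,-0.28,0,3.21,1.05,-7.25,-1],
  [0.06,-0.29,-0.02,3.21,1.05,-7.25,-1],
  [0,0,0,0,0,0,-1],
  [0,0,0,0,0,0,-1],
])

```text
clock: 13.7
tcp_pos: [0.5584, -0.0369, 0.1559]
orientation: [0.142, 0.498, 0.84, 0.163]
wrist_force: [-5.3, -1.2, 10.4]
finger_gap: 0.0201
grip_force: 60.5
```

```bash
cat >> h.py <<'E'
def tool_report(M0=None):
    s=get_state();M=toolM(s)
    print('F',np.round(M.T@s['wrist_force'],2),'T',np.round(M.T@s['ft_torque'],3),'j6',s['joint_pos'][5],'slot',np.round(1e3*(M.T@(np.array([.5989,-.0233,.06105])-s['tcp_pos'])),2),'q',s['orientation'],s['clock'])
    M1=R.from_quat([0.213,-.158,.964,.033],scalar_first=True).as_matrix()
    print('turned',np.degrees((R.from_matrix(M1).inv()*R.from_matrix(M)).as_rotvec()),'z',M[:,2])
    return s,M
E
python3 - <<'E'
from h import *
tool_report()
E
```

```text
F [  0.61  -0.41 -11.76] T [ 0.868  0.058 -0.034] j6 0.7645451581214973 slot [  0.5   -1.32 104.01] q [0.14231177 0.49825776 0.83957191 0.16311212] 13.7
turned [-1.14466728e-01 -7.14069911e-02  8.00001887e+01] z [ 0.40150569  0.13207283 -0.90628359]
```

```bash
cat >> h.py <<'E'
def pointer(w,depth):
    n=np.array([-.402,-.132,.9061]);c=np.array([.5989,-.0233,.06105])+n*(.004-depth)
    up=np.array([0,0,1])-n*n[2];up/=np.linalg.norm(up);rt=np.cross(up,n)  # rt = console -y
    img=cv2.cvtColor(w['image'],cv2.COLOR_RGB2GRAY).astype(np.float32)
    th=np.radians(np.arange(-40,140,.5));out=np.zeros((len(th),10))
    rs=np.linspace(.0125,.0165,10)
    P=np.array([[proj(w,c+r*(np.cos(t)*up+np.sin(t)*rt)) for r in rs] for t in th]).astype(np.float32)
    v=cv2.remap(img,P[:,:,0],P[:,:,1],cv2.INTER_LINEAR).mean(1)
    b=v-np.median(v);i=np.argmax(v);k=slice(max(0,i-14),i+15);wt=np.clip(b[k]-b[i]*.4,0,None)
    ang=np.degrees((wt*th[k]).sum()/wt.sum())
    return ang,b[i],np.round(v[::12]).astype(int)
E
python3 - <<'E'
from h import *
w8=snap('wrist','w8')
for f,d in(('w3',0),('w5',0),('w7',.0055),('w8',.0055)):print(f,pointer(load(f),d))
E
```

```text
w3 (np.float64(-0.28533163841960474), np.float32(182.45297), array([100, 119,  95,  71,  60, 103, 223, 235, 140,  63,  58,  58,  60,
        59,  59,  58,  58,  58,  57,  58,  58,  58,  58,  57,  57,  57,
        57,  58,  57,  57]))
w5 (np.float64(-0.5797747374416999), np.float32(22.942436), array([60, 61, 67, 76, 80, 82, 82, 82, 81, 80, 72, 63, 60, 60, 58, 57, 59,
       59, 57, 57, 58, 58, 58, 58, 58, 58, 59, 60, 62, 62]))
w7 (np.float64(-8.252241598055111), np.float32(28.26513), array([50, 49, 53, 70, 87, 97, 95, 91, 91, 90, 89, 89, 89, 88, 88, 87, 86,
       78, 65, 55, 55, 55, 56, 57, 58, 59, 61, 61, 65, 67]))
w8 (np.float64(49.11600798565066), np.float32(59.629196), array([ 47,  49,  47,  48,  48,  47,  48,  46,  47,  46,  46,  48,  75,
       108, 128, 131, 129, 127, 124, 119, 116, 109, 103,  99,  96,  92,
        81,  70,  62,  62]))
```

```bash
cat >> h.py <<'E'
def slotang(w,zf=.1095,S=12):
    # slot angle in camera-fixed tool frame; zf = tool z of the spindle face (m)
    Mc=w['world_from_camera']; u,v=277,203
    big=cv2.warpAffine(w['image'],np.float32([[S,0,400-S*u],[0,S,300-S*v]]),(800,600),flags=cv2.INTER_CUBIC).astype(int)
    y=big[:,:,0]-big[:,:,2]; g=big[:,:,1]-big[:,:,2]
    m=((g>22)&(y>30)&(big[:,:,1]/np.maximum(big[:,:,0],1)>.68)).astype(np.uint8)
    nl,lab,st,ce=cv2.connectedComponentsWithStats(m)
    ok=[i for i in range(1,nl) if st[i,4]>1000]
    i=max(ok,key=lambda i:ce[i][0]);r0=st[i,1];h=st[i,3]
    q=np.array([(np.where(lab[r]==i)[0][0],r) for r in range(r0+int(.3*h),r0+int(.85*h),2)])
    L=np.polyfit(q[:,1],q[:,0],1)
    return np.degrees(np.arctan(L[0])),np.std(q[:,0]-np.polyval(L,q[:,1])),[(st[k].tolist()) for k in ok]
E
python3 - <<'E'
from h import *
for f in('w5','w6','w7','w8'):print(f,slotang(load(f)))
E
```

```text
w5 (np.float64(35.57300920343423), np.float64(0.8559538567183037), [[376, 204, 139, 163, 12285], [302, 249, 61, 90, 3541]])
w6 (np.float64(39.21192425798618), np.float64(2.9427781060781952), [[350, 233, 146, 161, 11804], [273, 277, 70, 139, 6617]])
w7 (np.float64(46.78520867204879), np.float64(0.970265535394404), [[345, 256, 163, 161, 12347], [274, 322, 73, 125, 6130]])
w8 (np.float64(50.623501410557665), np.float64(2.3214997403790654), [[338, 257, 168, 156, 13267], [278, 321, 59, 119, 4624]])
```

Request:
step_arm([
  [0.01,-0.15,-0.02,1.6,0.53,-3.62,-1],
  [0,-0.15,-0.02,1.6,0.53,-3.62,-1],
  [0,-0.15,-0.03,1.6,0.53,-3.62,-1],
  [0,0,0,0,0,0,-1],
  [0,0,0,0,0,0,-1],
])

```text
clock: 14.25
tcp_pos: [0.5583, -0.0372, 0.1558]
orientation: [0.124, 0.583, 0.783, 0.177]
wrist_force: [-4.8, -2.4, 9.6]
finger_gap: 0.0203
grip_force: 60.5
```

Run:
```python
from h import *
tool_report();w=snap('wrist','w9');a=snap('scene','s9')
print(slotang(w));print(pointer(a,.0055));print(pointer(load('s0'),0));print(pointer(load('s2'),0))
```

```text
F [ -0.8   -0.74 -11.  ] T [ 0.883 -0.016  0.005] j6 0.9727496467313939 slot [  0.52  -1.17 104.  ] q [0.12445048 0.58312237 0.78303448 0.17702367] 14.25
turned [-1.20483151e-01 -5.07144293e-02  9.19753921e+01] z [ 0.40135096  0.13209156 -0.90634939]
(np.float64(51.01887700306622), np.float64(2.405886221283038), [[338, 257, 168, 155, 13454], [276, 322, 62, 121, 4841]])
(np.float64(80.53385320014596), np.float32(105.23921), array([ 73,  70,  69,  69,  70,  72,  71,  72,  77,  84,  89,  89,  91,
        98, 109, 121, 139, 156, 179, 205, 225, 211, 188, 177, 172, 167,
       163, 155, 161, 165]))
(np.float64(-10.279629929676512), np.float32(71.37408), array([ 70,  73,  79, 111, 149, 170, 147, 112,  91,  81,  78,  76,  79,
        83,  87,  89,  89,  95,  99, 102, 104, 106, 109, 108, 109, 104,
        98,  97, 100,  99]))
(np.float64(-9.922845880587303), np.float32(70.67447), array([ 71,  74,  80, 111, 150, 173, 151, 115,  93,  82,  80,  79,  82,
        85,  88,  91,  93, 100, 103, 104, 105, 106, 111, 110, 109, 106,
       103, 102, 103, 103]))
```

Request:
step_arm([
  [-0.01,-0.15,-0.03,1.6,0.53,-3.62,-1],
  [-0.02,-0.15,-0.03,1.6,0.53,-3.62,-1],
  [-0.01,-0.07,-0.02,0.8,0.26,-1.81,-1],
  [0,0,0,0,0,0,-1],
  [0,0,0,0,0,0,-1],
])

```text
clock: 14.85
tcp_pos: [0.5582, -0.0375, 0.1557]
orientation: [0.109, 0.649, 0.729, 0.187]
wrist_force: [-5.6, -1.0, 10.0]
finger_gap: 0.0207
grip_force: 60.5
```

Run:
```python
from h import *
tool_report();w=snap('wrist','w10');a=snap('scene','s10')
print(slotang(w));print(pointer(a,.0055));print(pointer(w,.0055))
```

```text
F [  0.65  -1.01 -11.46] T [ 0.873 -0.11  -0.029] j6 1.1463099404580683 slot [  0.58  -1.08 103.98] q [0.10854597 0.64904221 0.72934123 0.18714529] 14.85
turned [-1.23780816e-01 -3.62046997e-02  1.01957744e+02] z [ 0.40126448  0.13208372 -0.90638883]
(np.float64(50.60782539999956), np.float64(2.2331086354425715), [[337, 256, 169, 157, 13509], [276, 316, 63, 124, 4993]])
(np.float64(92.51685712885799), np.float32(98.68487), array([ 71,  68,  67,  68,  70,  72,  71,  72,  71,  74,  77,  83,  88,
        97, 109, 121, 137, 147, 152, 165, 184, 205, 218, 209, 186, 172,
       164, 154, 159, 164]))
(np.float64(71.08764388263232), np.float32(86.967285), array([ 49,  49,  49,  48,  48,  47,  49,  49,  48,  48,  49,  50,  50,
        49,  47,  58,  98, 132, 144, 144, 143, 141, 138, 134, 131, 127,
       123, 119, 115, 105]))
```

Request:
step_arm([
  [-0.4,-0.13,0.91,0,0,0,-1],
  [0,0,0,0,0,0,-1],
  [-0.4,-0.13,0.91,0,0,0,-1],
  [0,0,0,0,0,0,-1],
])

```text
clock: 15.35
tcp_pos: [0.5575, -0.0377, 0.1573]
orientation: [0.108, 0.649, 0.729, 0.187]
wrist_force: [-3.8, -1.2, 7.6]
finger_gap: 0.0208
grip_force: 60.3
```

Request:
step_arm([
  [-0.4,-0.13,0.91,0,0,0,-1],
  [0,0,0,0,0,0,-1],
  [-0.4,-0.13,0.91,0,0,0,-1],
  [0,0,0,0,0,0,-1],
])

```text
clock: 15.75
tcp_pos: [0.5567, -0.0379, 0.1589]
orientation: [0.108, 0.649, 0.729, 0.187]
wrist_force: [-2.8, -1.2, 5.9]
finger_gap: 0.0205
grip_force: 60.0
```

Request:
step_arm([
  [-0.4,-0.13,0.91,0,0,0,-1],
  [0,0,0,0,0,0,-1],
])

```text
clock: 15.95
tcp_pos: [0.5563, -0.0381, 0.1597]
orientation: [0.108, 0.649, 0.729, 0.187]
wrist_force: [-3.5, -0.5, 4.3]
finger_gap: 0.0209
grip_force: 59.9
```

The spring force follows the lift (10 → 5 N), so the selector is rising. Withdraw and check by camera.

Request:
step_arm([
  [-0.8,-0.26,1.8,0,0,0,-1],
  [-1.6,-0.5,3.6,0,0,0,-1],
  [-4,-1.3,9,0,0,0,-1],
  [-12,-4,27,0,0,0,-1],
  [-12,-4,27,0,0,0,-1],
])

```text
clock: 16.45
tcp_pos: [0.5248, -0.0477, 0.2282]
orientation: [0.107, 0.649, 0.73, 0.187]
wrist_force: [0.4, -0.5, -0.5]
finger_gap: 0.0207
grip_force: 59.1
```

Request:
step_arm([
  [-12,-4,27,0,0,0,-1],
  [0,0,0,0,0,0,-1],
  [0,0,0,0,0,0,-1],
  [0,0,0,0,0,0,-1],
])

```text
clock: 16.85
tcp_pos: [0.5136, -0.0519, 0.2541]
orientation: [0.108, 0.649, 0.729, 0.187]
wrist_force: [-0.5, -0.2, -1.7]
finger_gap: 0.0207
grip_force: 59.1
```

Run:
```python
from h import *
s,M=tool_report();print(s['tcp_pos']);w=snap('wrist','w11');a=snap('scene','s11');t=snap('top','t11')
print(pointer(w,0));print(pointer(a,0));print(pointer(t,0))
# disc vs panel height from wrist depth
n=np.array([-.402,-.132,.9061]);c=np.array([.5989,-.0233,.06105])+n*.004
up=np.array([0,0,1])-n*n[2];up/=np.linalg.norm(up);rt=np.cross(up,n)
for r0,r1 in((0,.005),(.014,.0165),(.021,.026)):
    H=[]
    for r in np.linspace(r0,r1,4):
        for th in np.linspace(0,6.28,60):
            u,v=np.round(proj(w,c+r*(np.cos(th)*up+np.sin(th)*rt))).astype(int)
            if w['z_map'][v,u]>0:H.append((px(w,u,v)-c)@n)
    print(r0,np.round(1e3*np.percentile(H,[10,25,50,75]),2))
```

```text
F [-0.25 -1.19  1.28] T [ 0.473 -0.099 -0.045] j6 1.0745764963124844 slot [2.7000e-01 1.5000e-01 2.1294e+02] q [0.10772122 0.6491452  0.7294069  0.18700863] 16.85
turned [-1.20438432e-01  7.23212442e-02  1.01977359e+02] z [ 0.39993672  0.13295735 -0.90684782]
[ 0.51363864 -0.0518901   0.25407482]
(np.float64(91.6001740435486), np.float32(171.95885), array([ 54,  53,  54,  54,  54,  54,  54,  55,  55,  54,  54,  54,  55,
        56,  54,  55,  56,  55,  55,  55,  81, 180, 226, 167,  75,  59,
        60,  62,  64,  67]))
(np.float64(89.33374989677392), np.float32(118.72279), array([ 74,  74,  73,  71,  72,  75,  77,  79,  81,  81,  82,  83,  87,
        90,  91,  92,  94, 101, 109, 130, 166, 204, 205, 165, 135, 115,
       105, 103, 105, 107]))
(np.float64(88.11203311570365), np.float32(83.63989), array([ 45,  45,  45,  44,  44,  44,  45,  45,  45,  45,  45,  47,  48,
        49,  50,  53,  55,  56,  57,  63,  95, 133, 123,  94,  75,  59,
        57,  56,  58,  59]))
0 [-9.82 -9.82 -5.09 -3.9 ]
0.014 [-0.97 -0.7  -0.3   0.15]
0.021 [-0.89 -0.41  0.24  0.91]
```

Run:
```python
from h import *
w1=load('w1');w2=load('w2')
print('w1 hole2',atz(w1,282,141,.085),'w2 hole',atz(w2,275.0,192.05,.085))
# rack top outline from w1/w2 depth
for w in(w1,w2):
    T=[]
    for v in range(0,420,2):
        for u in range(150,420,2):
            if w['z_map'][v,u]>0:
                p=px(w,u,v)
                if abs(p[2]-.085)<.004 and abs(p[0]-.485)<.06:T.append(p)
    T=np.array(T);print(len(T),T[:,2].mean(),cv2.minAreaRect((T[:,:2]*1000).astype(np.float32)))
# hole edges as depth below .07 inside the plate
H=np.array([px(w1,u,v) for v in range(125,160) for u in range(268,298)]);print(np.round(w1['z_map'][141,266:300:2],3))
g=cv2.cvtColor(w1['image'],cv2.COLOR_RGB2GRAY);print(g[141,266:300],g[126:158,282])
s=get_state();M=toolM(s);print(M,s['joint_pos'])
```

```text
w1 hole2 [0.47819333 0.22577244 0.085     ] w2 hole [0.48664535 0.27805095 0.085     ]
1449 0.08393589352359683 ((487.5861511230469, 277.64581298828125), (164.9799346923828, 53.485042572021484), 81.10588073730469)
1467 0.08390316215787777 ((485.0698547363281, 270.738525390625), (149.05978393554688, 54.50008773803711), 81.5315170288086)
[0.331 0.331 0.331 0.331 0.405 0.403 0.403 0.403 0.404 0.402 0.403 0.383
 0.331 0.331 0.331 0.331 0.331]
[220 204 189 185 185 187 176 147 109  78  65  65  67  67  67  67  66  66
  68  65  68  71  90 118 129 138 149 154 156 154 150 150 151 150] [148 148 149 148 150 148 146 124  90  67  66  67  67  67  64  66  67  68
  65  64  79 114 145 148 132 129 140 147 147 149 149 150]
[[-0.13426207  0.90687344  0.39944244]
 [ 0.98720689  0.08742434  0.13333993]
 [ 0.08600145  0.41223482 -0.90700948]] [-0.42819614 -0.10062979 -0.45490543  0.88914864  0.29126291  1.07452816]
```

Request:
step_arm([
  [-4.2,34.6,5,-1.93,5.94,0,-1],
  [-4.2,34.6,0,-1.93,5.94,0,-1],
  [-4.2,34.6,0,-1.93,5.94,0,-1],
  [-4.2,34.6,0,-1.93,5.94,0,-1],
  [-4.2,34.6,0,0,0,0,-1],
])

```text
clock: 17.5
tcp_pos: [0.4947, 0.1229, 0.2577]
orientation: [-0.003, 0.664, 0.747, -0.002]
wrist_force: [0.6, 0.4, -2.0]
finger_gap: 0.0207
grip_force: 59.3
```

Request:
step_arm([
  [-4.2,34.6,0,0,0,0,-1],
  [-4.2,34.6,0,0,0,0,-1],
  [-4.2,34.6,0,0,0,0,-1],
  [0,0,0,0,0,0,-1],
  [0,0,0,0,0,0,-1],
])

```text
clock: 18.0
tcp_pos: [0.4803, 0.2253, 0.2593]
orientation: [-0.001, 0.664, 0.748, -0.0]
wrist_force: [0.5, 0.4, -0.7]
finger_gap: 0.0205
grip_force: 59.3
```

Request:
step_arm([
  [0,0,0,0,0,0,-1],
  [0,0,0,0,0,0,-1],
])

```text
clock: 18.2
tcp_pos: [0.4809, 0.2236, 0.2601]
orientation: [-0.001, 0.665, 0.746, 0.0]
wrist_force: [0.2, -0.0, -0.6]
finger_gap: 0.021
grip_force: 59.3
```

Run:
```python
from h import *
w=snap('wrist','w12');s=get_state();M=toolM(s);print(s['tcp_pos'],M,s['joint_pos'],s['wrist_force'])
o=M@[.0006,-.0015,.115];tip=s['tcp_pos']+o;print('tip',tip,'need',1e3*(np.array([.4781,.2258,.085])-tip))
# driver collar centre & blade as seen: expected hole px, region grey profile
h=proj(w,[.4781,.2258,.085]);print('hole px',h,'tip px',proj(w,tip))
g=cv2.cvtColor(w['image'],cv2.COLOR_RGB2GRAY);
sub=g[int(h[1])-16:int(h[1])+18,int(h[0])-20:int(h[0])+20];
for r in sub[::2]:print(' '.join('%3d'%x for x in r[::2]))
```

```text
[0.48093117 0.22352236 0.26024798] [[-1.14241698e-01  9.93452977e-01 -1.30240095e-04]
 [ 9.93451808e-01  1.14241763e-01  1.52482225e-03]
 [ 1.52971806e-03  4.48110248e-05 -9.99998829e-01]] [ 2.82783617e-01  2.18900214e-01 -9.05423630e-03  1.34254147e+00
  1.50060147e-03  1.73908840e+00] [ 0.12283294 -0.61043639 -1.97679811]
tip [0.47935747 0.22412243 0.14524897] need [ -1.25747112   1.67757349 -60.24896725]
hole px [274.41700119 189.8581585 ] tip px [275.0326604 207.1799097]
243 242 242 242 242 242 243 242 242 242 242 242 242 242 242 242 242 243 243 243
242 242 242 242 243 242 242 242 242 242 243 243 242 243 242 242 243 242 243 243
242 242 242 242 242 242 242 242 242 242 243 243 243 243 242 242 243 243 242 243
242 242 242 243 243 242 242 243 242 231 204 201 230 241 243 243 243 242 242 242
242 243 242 242 242 242 242 236 198 142 105  87 117 169 236 242 242 242 242 242
242 243 242 242 242 242 239 216 132 117 100  81  82  87 173 236 243 242 242 242
236 239 242 242 242 242 234 237 204 133  95  83  92 119 163 216 243 242 242 242
171 184 237 239 242 242 226 241 241 228 206 173 146 167 172 206 241 242 242 242
166 168 172 184 240 242 218 236 239 240 228 188 170 173 168 194 242 242 242 242
167 168 167 170 196 232 227 163 175 177 173 168 171 174 156 221 242 243 242 242
166 167 167 173 172 194 202 146 148 169 171 171 170 155 162 235 242 242 242 242
167 167 168 172 170 169 169 156 150 141 140 140 141 175 231 243 242 242 242 242
165 167 170 172 173 169 167 167 182 219 205 201 223 237 242 243 242 242 243 242
168 166 171 170 167 170 167 166 165 218 242 242 242 239 243 228 210 216 238 239
166 165 172 171 170 168 166 165 166 176 237 239 236 185 204 172 166 166 175 174
165 167 171 171 171 168 166 166 162 119 133 170 172 168 167 165 168 167 171 165
165 168 172 171 169 167 165 165 158 100  83 124 163 167 166 164 167 169 169 164
```

Request:
step_arm([
  [-1,2.7,-25,0,0,0,-1],
  [0,0,-25,0,0,0,-1],
  [0,0,-10,0,0,0,-1],
  [0,0,-6,0,0,0,-1],
  [0,0,0,0,0,0,-1],
])

```text
clock: 18.75
tcp_pos: [0.4797, 0.2268, 0.1942]
orientation: [-0.001, 0.665, 0.747, 0.0]
wrist_force: [-0.6, 0.4, -0.2]
finger_gap: 0.0207
grip_force: 59.3
```

Request:
step_arm([
  [0,0,-6,0,0,0,-1],
  [0,0,-6,0,0,0,-1],
  [0,0,0,0,0,0,-1],
])

```text
clock: 19.05
tcp_pos: [0.4795, 0.2272, 0.1819]
orientation: [-0.001, 0.665, 0.747, 0.0]
wrist_force: [-0.4, 0.4, -1.2]
finger_gap: 0.0205
grip_force: 59.3
```

Request:
step_arm([
  [0,0,-10,0,0,0,-1],
  [0,0,-10,0,0,0,-1],
  [0,0,-8,0,0,0,-1],
  [0,0,0,0,0,0,-1],
  [0,0,0,0,0,0,-1],
])

```text
clock: 19.55
tcp_pos: [0.4794, 0.2272, 0.1539]
orientation: [-0.001, 0.665, 0.747, 0.0]
wrist_force: [-0.0, 0.1, -0.2]
finger_gap: 0.0205
grip_force: 59.3
```

Request:
step_arm([
  [0,0,-5,0,0,0,-1],
  [0,0,-5,0,0,0,-1],
  [0,0,-5,0,0,0,-1],
  [0,0,0,0,0,0,-1],
  [0,0,0,0,0,0,-1],
])

```text
clock: 20.05
tcp_pos: [0.4795, 0.2272, 0.1392]
orientation: [-0.001, 0.665, 0.747, 0.0]
wrist_force: [0.1, 1.1, -1.1]
finger_gap: 0.0206
grip_force: 59.3
```

Request:
step_arm([
  [0,0,-3,0,0,0,-1],
  [0,0,-2,0,0,0,-1],
  [0,0,0,0,0,0,-1],
  [0,0,0,0,0,0,-1],
])

```text
clock: 20.45
tcp_pos: [0.4796, 0.2272, 0.1343]
orientation: [-0.001, 0.665, 0.747, 0.001]
wrist_force: [0.7, 0.7, -0.6]
finger_gap: 0.0208
grip_force: 59.3
```

Through both plates with no contact. Last millimetres to the collar.

Request:
step_arm([
  [0,0,-2,0,0,0,-1],
  [0,0,-1,0,0,0,-1],
  [0,0,0,0,0,0,-1],
  [0,0,0,0,0,0,-1],
])

```text
clock: 20.85
tcp_pos: [0.4797, 0.2272, 0.1313]
orientation: [-0.001, 0.665, 0.747, 0.001]
wrist_force: [-0.1, -0.0, -0.6]
finger_gap: 0.0203
grip_force: 59.3
```

Request:
step_arm([
  [0,0,-1,0,0,0,-1],
  [0,0,0,0,0,0,-1],
  [0,0,0,0,0,0,-1],
])

```text
clock: 21.15
tcp_pos: [0.4797, 0.2272, 0.1304]
orientation: [-0.001, 0.665, 0.747, 0.001]
wrist_force: [-0.5, -0.2, -0.9]
finger_gap: 0.0208
grip_force: 59.3
```

Request:
step_arm([
  [0,0,-1,0,0,0,-1],
  [0,0,0,0,0,0,-1],
  [0,0,0,0,0,0,-1],
])

```text
clock: 21.45
tcp_pos: [0.4798, 0.2273, 0.1296]
orientation: [-0.0, 0.665, 0.747, 0.001]
wrist_force: [-1.2, 0.5, 1.6]
finger_gap: 0.0205
grip_force: 59.8
```

Request:
step_arm([
  [0,0,-1,0,0,0,-1],
  [0,0,0,0,0,0,-1],
  [0,0,0,0,0,0,-1],
])

```text
clock: 21.75
tcp_pos: [0.4798, 0.2273, 0.1296]
orientation: [-0.0, 0.665, 0.747, 0.001]
wrist_force: [-2.6, -0.4, 8.7]
finger_gap: 0.0207
grip_force: 60.5
```

Collar rests on the plate (8.7 N). Release and rise.

Request:
step_arm([
  [0,0,1,0,0,0,-0.3],
  [0,0,0,0,0,0,0.2],
  [0,0,0,0,0,0,1],
  [0,0,0,0,0,0,1],
  [0,0,0,0,0,0,1],
])

```text
clock: 22.25
tcp_pos: [0.4796, 0.2272, 0.1291]
orientation: [-0.001, 0.665, 0.747, 0.0]
wrist_force: [-0.3, 0.2, 0.3]
finger_gap: 0.0846
grip_force: 0.0
```

Request:
step_arm([
  [0,0,0,0,0,0,1],
  [0,0,10,0,0,0,1],
  [0,0,40,0,0,0,1],
  [0,0,50,0,0,0,1],
  [0,0,50,0,0,0,1],
])

```text
clock: 22.75
tcp_pos: [0.4791, 0.2271, 0.2815]
orientation: [-0.001, 0.665, 0.747, 0.0]
wrist_force: [0.8, 0.2, -0.0]
finger_gap: 0.0854
grip_force: 0.0
```

Request:
step_arm([
  [-20,-20,20,0,0,0,1],
  [-20,-20,0,0,0,0,1],
  [0,0,0,0,0,0,1],
  [0,0,0,0,0,0,1],
])

```text
clock: 23.15
tcp_pos: [0.4398, 0.1871, 0.3003]
orientation: [-0.0, 0.665, 0.747, 0.001]
wrist_force: [0.2, -0.1, 0.8]
finger_gap: 0.0853
grip_force: 0.0
```

Run:
```python
from h import *
s=get_state();print(s['tcp_pos'],s['finger_gap'],s['wrist_force']);a=snap('scene','s13');t=snap('top','t13');w=snap('wrist','w13')
print('pointer',pointer(a,0)[:2],pointer(t,0)[:2])
def blobs(c,cond,zmin=.08):
    im=c['image'].astype(int);m=cond(im[:,:,0],im[:,:,1],im[:,:,2]).astype(np.uint8)
    n,l,st,ce=cv2.connectedComponentsWithStats(m)
    for i in range(1,n):
        if st[i,4]>25:
            P=np.array([px(c,u,v) for v,u in zip(*np.where(l==i))]);P=P[(P[:,2]>zmin)&(P[:,2]<.25)]
            if len(P)>15 and abs(P[:,0].mean()-.48)<.07 and abs(P[:,1].mean()-.28)<.12:print(len(P),'xy top',P[P[:,2]>P[:,2].max()-.01].mean(0),'bottom',P[P[:,2]<P[:,2].min()+.01].mean(0),P[:,2].max(),P[:,2].min())
O=lambda r,g,b:(r>90)&(r>1.7*g)&(r>2.2*b)
B=lambda r,g,b:(b>70)&(b>1.4*r)&(b>1.4*g)
for c in(a,t,w):
    print('orange');blobs(c,O);print('blue');blobs(c,B)
def diff(f,g):
    d=cv2.absdiff(f['image'],g['image']).max(2)>45;d=cv2.morphologyEx(d.astype(np.uint8),cv2.MORPH_OPEN,np.ones((3,3)))
    n,l,st,ce=cv2.connectedComponentsWithStats(d);print([(st[i].tolist()) for i in range(1,n) if st[i,4]>20])
diff(load('s0'),a);diff(load('t0'),t)
```

```text
[0.43975994 0.18714033 0.30028279] 0.0853194665917795 [ 0.24694102 -0.10828879  0.81863581]
pointer (np.float64(89.34606075683843), np.float32(113.982475)) (np.float64(88.13761004961334), np.float32(83.429886))
orange
29 xy top [0.47673067 0.22296482 0.17056635] bottom [0.47877323 0.22171935 0.16169377] 0.17409448207022682 0.1566454881644026
26 xy top [0.47606588 0.22196651 0.09579058] bottom [0.47645145 0.22189466 0.09471209] 0.1007438756461091 0.08930880228377447
blue
38 xy top [0.49245003 0.32694419 0.1721395 ] bottom [0.49204052 0.32572982 0.17080445] 0.17574412500205483 0.1645950878927338
27 xy top [0.49082778 0.32345473 0.09523175] bottom [0.49082778 0.32345473 0.09523175] 0.10060025549711504 0.09152702277778568
orange
blue
orange
59 xy top [0.47700531 0.23797928 0.12207272] bottom [0.47307026 0.23295941 0.09409903] 0.1281890592799777 0.09165443674261847
284 xy top [0.47853808 0.22871461 0.17200288] bottom [0.4786041  0.22878241 0.17188235] 0.17497631396522062 0.1642810539257204
blue
642 xy top [0.49356545 0.32864093 0.17261018] bottom [0.49357522 0.32856341 0.17246964] 0.17612
[... 370 characters left out ...]
8, 135, 16, 47, 450], [192, 190, 68, 84, 2435], [198, 194, 23, 22, 218], [55, 251, 19, 24, 213], [84, 253, 69, 75, 2323], [76, 268, 6, 14, 62], [7, 280, 42, 34, 423], [76, 284, 3, 7, 21], [80, 292, 7, 5, 30], [71, 298, 8, 12, 81], [58, 302, 4, 6, 23], [22, 305, 19, 21, 148], [48, 304, 9, 8, 55], [0, 308, 6, 6, 25], [57, 322, 9, 7, 48], [3, 325, 31, 59, 1153], [111, 341, 16, 27, 237], [69, 386, 16, 7, 79], [58, 390, 10, 4, 35], [53, 391, 49, 26, 596]]
[[93, 176, 173, 244, 20784], [174, 176, 8, 5, 33], [230, 275, 42, 32, 1058], [219, 322, 34, 98, 763], [0, 326, 84, 62, 2614], [248, 355, 49, 44, 1390], [308, 380, 17, 12, 105], [127, 393, 8, 27, 125], [285, 401, 37, 19, 359], [0, 415, 8, 5, 30]]
```

```bash
python3 -c "
from workcell import *
print(hand_in())"
```

```text
the job is handed in; nothing more can be done
None
```

The selector is locked at the green dot and sprung back up. The orange screwdriver stands fully down in the rack's free -y end hole. The blue tool stands where it was, I never went near the column or beaker, and the job was handed in at about 23 s.

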